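# Press a snap cap home on the lever capping press

### The arm

A 6-joint arm with a two-finger parallel gripper is mounted at the origin on the work surface. World frame = base frame: x ahead of the robot, y to its left, z up, the work surface at z = 0. Lengths are in mm, angles in degrees, forces in N, time in s.
With the tool pointing down it reaches from about 350 to 850 mm from the base axis. Payload 8.1 kg.
Tool frame: the origin (TCP) lies between the finger pads; the fingertips stand r.nose_length ahead of it and the grasp point (between the pads) lies 3 mm ahead of it (r.nose_length is the distance from the TCP to the fingertips, in mm); x points along the fingers, y is the direction in which the jaws open and shut, and the axes are right-handed (so a half turn about x gives the same grasp; the last joint's range is limited). The gripper opens to 85 mm and grips with 20 to 120 N. Pads are 22 mm wide; open, the fingers measure 114 mm over their backs; the gripper's body (76 mm by 85 mm) begins 54 mm behind the grasp point. The pads swing forward as they close: fully open they stand 13 mm farther back than shut.
Start: joints at [61.112, 7.471, 85.268, -0, 87.261, -4.893], TCP at [243.978, 548.161, 253.292] pointing down, gripper open.
Joint ranges: [-169.43, 169.43], [-51.17, 129.36], [1.28, 143.12], [-76.62, 256.62], [0, 156.53], [-152.29, 152.29]. Speed limits (degrees/s): [136.94, 136.94, 159.86, 180, 180, 180].

### API

Orientations are given as [roll, pitch, yaw] about the fixed x, y, z axes, in that order (R = Rz(yaw) Ry(pitch) Rx(roll)).
In Python, from bench import sense, optics, order, r gives the robot as it stands.
- The arm moves only by the tool carry_out, never from a script. Its argument "commands" is one flat list of numbers, 7 for each row, row after row: the shift along the tool's x, y, z in m, then the turn, a rotation vector about the tool's x, y, z in degrees, then the closure, from -1 (fully open) to 1 (shut), so that 0 is half open. A call has 1 to 12 rows; each row is the pose to reach, as a shift and turn from the pose measured when the call began, along the tool's axes at that moment; what a row does not reach only later rows make up. A row lasts 1/8 s, in which the tool goes at most 62.5 mm and 10.7 degrees, less where a joint would pass 70% of its speed; a pose out of reach is approached as far as the arm can. A call with a gripper value outside its range is refused whole. The fingers move at their own pace and stop on an object; "grip_force" is the grip in N (left out, the last holds). Time passes only in rows, so rows that repeat a pose let the fingers close. It gives the time, the measured TCP pose, the force and the opening at its end, in the units of the state.
- sense(): the state, without advancing time (a new reading comes with each control period).
- optics.snapshot(name): name is "side" or "top" or "wrist"; returns (picture, depth): 384x512x3 uint8, red, green, blue; 384x512 float32, mm along the optical axis (not along the pixel's ray), 0 where there is no reading.
- optics.calibration(name): a dict with "mtx" (3x3 intrinsics, pixels), "extrinsics" (4x4, takes a point from camera to world coordinates). Camera axes: x right, y up, looking along -z (the intrinsics and any distortion apply to the point x, -y, -z); pixel columns grow to the right and rows downward; lengths in mm; the calibration is good to about 2 mm. A picture is of the moment at which its call begins: read the wrist's pose just before it. calibration takes no time and is no camera call; for the wrist camera it gives the pose at the moment of the call.
- order.hand_in(): hands the job in, once; it reports no verdict.
The state is a dict: "time": time; "joint_pos": joint angles; "qd": joint speeds; "joint_efforts": joint torques, N m; "tool_pos": TCP position; "tcp_rot": TCP orientation; "ft_force": force on the tool from outside, world axes, zero at the start; "wrist_torque": the same for the moment, N m; "finger_gap": finger opening in mm.
Only numpy, scipy, OpenCV 4.12 (cv2) and the standard library are available. Lean on these libraries where they do the work, as an engineer would, in place of code of your own. Each camera call takes 0.05 s, during which the arm holds its last target. There are 200 camera calls.

### The job

The vial waiting in the capping press has its snap cap only resting on it. Push the slide fully in, press the release button in the lever's grip and swing the lever all the way down so that the ram presses the cap home, let the lever return up until it latches, and draw the slide fully out again. Then stand the capped vial upright in the tray with the finished vials and let go, without upsetting or shifting the other things on the bench.

Things in the scene. Friction and masses are not known exactly. Their poses are not given: they have to be found in the camera images.
- ram_axis (a point): Point on the ram's axis of the capping press (grey cast hand press, bolted down, base 215 x 110 mm), 34 mm above the table, level with the slide's top. Axes of ram_axis, head_side, nest and post_mid: x towards the press's column (robot's left), so the lever's grip points to -x; y towards the robot, the way the slide comes out; z up.
- head_side (a point): Middle of the lower edge of the press head's side nearest the robot, 25 mm from the ram's axis and 147 mm above the table. The head is 50 mm wide (y), 100 mm tall, and reaches from 45 mm in front of the ram's axis (x = -45 mm) back to the column; ram and stop rod stand up to 0.325 m. A gripper works beside the head, not under it.
- slide (a joint): Side-feed slide of the press, a steel plate that carries the vial: 0 = fully out towards the robot (start), 0.092 m = fully in, with the vial under the ram. Going in it moves along the -y axis of ram_axis. About 2.5 N of friction; it stays where it is left.
- nest (a point): Centre of the slide's top inside the nest that holds the vial, 34 mm above the table. The nest is a square frame 14 mm high, 30 mm wide inside, 40 mm outside. It rides with the slide.
- post_mid (a point): Middle of the slide's upright black post (16 mm diameter, standing from 34 to 84 mm above the table), by which the slide is pushed and pulled. It rides with the slide, 80 mm from the nest's centre on the robot's side, with 52 mm of clear plate between it and the nest's frame. With the slide in it is 80 mm from the ram's axis, 47 mm clear of the head.
- lever (a joint): Hand lever on the far side of the press's head: 0 = parked up (start), grip 32 degrees above level; 0.84 rad = fully down, 16 degrees below level. A latch holds it at 0 until the button in its grip is pressed in. The ram goes down 20 mm per rad and meets the loose cap at about 0.55. When let go, a damped spring raises the lever within about 2 s and the latch catches by itself.
- lever_pivot (a point): Centre of the lever's hub on its level turning axis, 197 mm above the table, 62 mm beyond the ram's axis. The axes turn with the lever: x from the grip towards the pivot, z out of the lever's upper side, y along the shaft towards the robot. The black grip (27 mm diameter, 33 mm collars at its ends) lies 132 to 240 mm from the pivot.
- button_top (a point): Centre of the top of the release button, a steel pad 34 x 17 mm on the grip's upper side, 205 mm from the pivot and 23.5 mm above the lever's centre line when out. Axes as lever_pivot. It is pressed along -z, square to the lever, the way the lever swings down: 1.5 N to start, 5 N fully in. Then 2 to 4 N at the button swing the lever, about 8 N where the cap goes on.
- button (a joint): Travel of the release button: 0 = out (latched), 0.007 m = fully in; the latch lets go at about 0.005. Away from the parked position it stays in by itself.
- vial_mid (a point): The vial to be capped, amber glass, 27 mm diameter, about 60 g, standing in the slide's nest at the start. The point is on its axis, 36 mm above its underside (half its height of 72 mm when capped; 77 mm with the cap loose). White ribbed cap, 28 mm diameter, 16 mm high. z is the vial's axis.
- cap (a joint): How far the vial's snap cap is pressed on: 0 = resting loosely (start), 0.005 m = home. It takes about 40 N and then stays.
- tray_floor (a point): Centre of the floor of the white tray, fixed in place, 134 x 200 mm (x, y; 148 x 212 mm over its lip), rim 18 mm above the table, floor 4 mm above the table. x points roughly away from the robot, y roughly to the robot's left.
- tray_free (a point): Middle of the tray's free half, on the floor, 45 mm from tray_floor along y; the finished vials stand in the other half.
- done0_mid (a point): A finished vial in the tray, 27 mm diameter, 72 mm tall, cap home; the point is half-way up its axis.
- done1_mid (a point): A finished vial in the tray, 27 mm diameter, 72 mm tall, cap home; the point is half-way up its axis.
- done2_mid (a point): A finished vial in the tray, 27 mm diameter, 72 mm tall, cap home; the point is half-way up its axis.
- petri: Two stacked clear petri dishes, 91 mm diameter, 30 mm tall; origin at the centre of the underside.
- slidebox: Grey slide box, 90 x 38 x 30 mm; origin at the centre of the underside.
- washbottle: White wash bottle, 62 mm diameter, 185 mm tall with its bent spout; origin at the centre of the underside.
- tally: Small steel tally counter, 46 x 26 x 54 mm; origin under its front edge.
- marker: Black marker pen, 128 x 14 mm, lying; origin at the centre of its underside.
Mind the look-alikes: they are no part of the job. What is shaped like the part that bears vial_mid but black or pink is not meant.

How it is judged (in metres and radians):
On the way, in this order (a step that is already met when the one before it is completed fails the run):
1. the slide is pushed fully in, with the vial under the ram (value of joint slide above 0.087 m and horizontal distance between vial_mid and nest below 0.008 m), for 0.2 s.
2. with the slide in, the lever is swung all the way down and the ram has pressed the cap home (value of joint lever above 0.76 rad and value of joint cap above 0.0038 m and value of joint slide above 0.085 m), for 0.1 s.
3. the lever is back up and latched, its button out (value of joint lever below 0.05 rad and value of joint button below 0.002 m), for 0.2 s.
4. the slide is drawn fully out again with the vial in its nest (value of joint slide below 0.006 m and horizontal distance between vial_mid and nest below 0.008 m), for 0.1 s.
At the end, for the whole second after the job is handed in: The cap is pressed home (at least 3.8 of its 5 mm), the lever is up and latched (within 0.05 rad of its top, button out), the slide is drawn out to within 10 mm of its outer stop, and the vial stands upright (within 7 degrees) on the tray's floor, released (all of step 3 and value of joint cap above 0.0038 m and value of joint slide below 0.01 m and angle between vial_mid's own z axis and vertical below 0.12 rad and x of vial_mid in the frame of tray_floor between -0.055 and 0.055 m and y of vial_mid in the frame of tray_floor between -0.088 and 0.088 m and z of vial_mid in the frame of tray_floor between 0.031 and 0.041 m); the robot touches nothing.
It fails at once if the vial is tipped over (angle between vial_mid's own z axis and vertical above 0.6 rad).
It fails at once if a finished vial is tipped over or shifted by more than 25 mm (angle between any of done0_mid, done1_mid, done2_mid's own z axis and vertical above 0.5 rad or distance of any of done0_mid, done1_mid, done2_mid from where it was at the start of the episode above 0.025 m).
It fails at once if the wash bottle, petri dishes, slide box, tally counter or marker is shifted by more than 30 mm or knocked over (distance of any of washbottle, petri, slidebox, tally, marker from where it was at the start of the episode above 0.03 m or angle between washbottle's own z axis and vertical above 0.5 rad).
It also fails if it takes over 67 s, if anything falls off the work surface, if the arm or the gripper's body presses on something with over 40 N, if the wrist force passes 120 N, or if a joint passes its speed limit or range.

## Working session

There is one attempt and no reset: what is moved stays moved. The work goes in short steps, Python scripts to look and compute and a tool call to move; the robot and the scene stay as the last step left them, time stands still between calls to the robot, and variables do not carry over. Pictures are saved under pics/ and viewed, about 8 in all and at most 12, crops included, and the job is handed in when it is done.

Besides the shell and the picture viewer there is one more tool, called as name(argument=value, ...) on one line, values as JSON. carry_out: Moves the arm, as the interface text tells. Its arguments: {"type":"object","properties":{"commands":{"type":"array","items":{"type":"number"}},"grip_force":{"type":"number"}},"required":["commands"]}

```bash
mkdir -p pics; cat > h.py <<'E'
import numpy as np, cv2
from bench import sense, optics, order, r
def snap(n, f=None):
    c=optics.calibration(n); p,d=optics.snapshot(n)
    np.savez(f'/tmp/{f or n}.npz',p=p,d=d,K=c['mtx'],E=c['extrinsics'])
    return p,d,c
def load(n):
    z=np.load(f'/tmp/{n}.npz'); return z['p'],z['d'],z['K'],z['E']
def ray(K,E,u,v):
    q=np.array([(u-K[0,2])/K[0,0],-(v-K[1,2])/K[1,1],-1.0]); return E[:3,3],E[:3,:3]@q
def onz(K,E,u,v,z):
    o,q=ray(K,E,u,v); return o+q*(z-o[2])/q[2]
def cloud(d,K,E):
    v,u=np.mgrid[:d.shape[0],:d.shape[1]]
    X=np.stack([(u-K[0,2])/K[0,0]*d,-(v-K[1,2])/K[1,1]*d,-d],-1)
    W=X@E[:3,:3].T+E[:3,3]; W[d<=0]=np.nan; return W
def st():
    s=sense(); print({k:np.round(s[k],2) for k in ('time','tool_pos','tcp_rot','ft_force','finger_gap')}); return s
E
python3 - <<'E'
from h import *
st(); print(r.nose_length)
ims=[]
for n in ('top','side'):
    p,d,c=snap(n); print(n,c.keys(),np.round(c['mtx'],1).tolist(),np.round(c['extrinsics'],2).tolist(),(d>0).mean())
    cv2.imwrite(f'pics/{n}0.png',cv2.resize(p[:,:,::-1],(800,600),interpolation=cv2.INTER_CUBIC))
E
```

```text
{'time': np.float64(0.0), 'tool_pos': array([243.74, 547.71, 252.26]), 'tcp_rot': array([ -94.7,   89.9, -118.7]), 'ft_force': array([ 0.14, -0.37,  0.38]), 'finger_gap': np.float64(85.62)}
22.0
top dict_keys(['mtx', 'extrinsics']) [[378.5, 0.0, 251.7], [0.0, 378.5, 194.3], [0.0, 0.0, 1.0]] [[0.01, 0.99, -0.13, 382.92], [-1.0, 0.01, -0.03, -23.23], [-0.03, 0.13, 0.99, 1359.19], [0.0, 0.0, 0.0, 1.0]] 0.9960581461588541
side dict_keys(['mtx', 'extrinsics']) [[355.9, 0.0, 255.8], [0.0, 355.9, 187.1], [0.0, 0.0, 1.0]] [[1.0, 0.06, -0.07, 467.07], [-0.09, 0.52, -0.85, -915.87], [-0.01, 0.85, 0.52, 773.3], [0.0, 0.0, 0.0, 1.0]] 0.9959309895833334
```

View pics/top0.png

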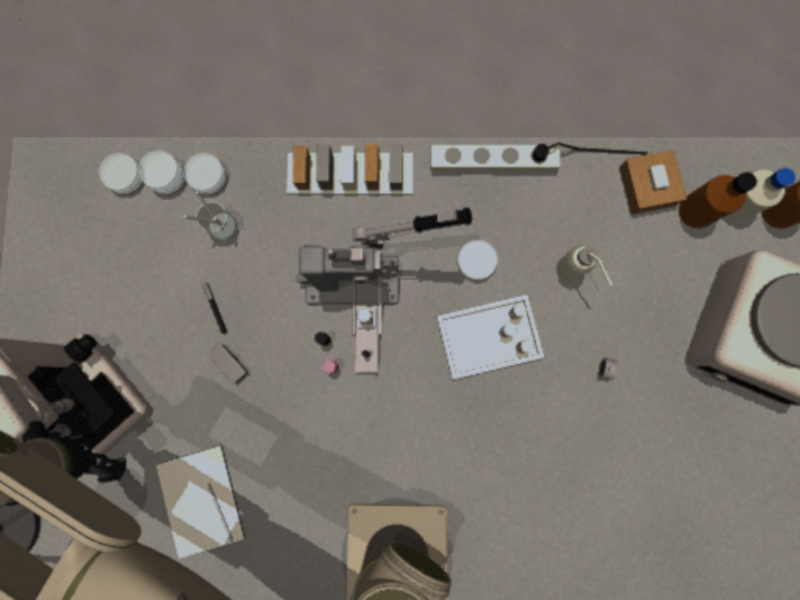

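View pics/side0.png

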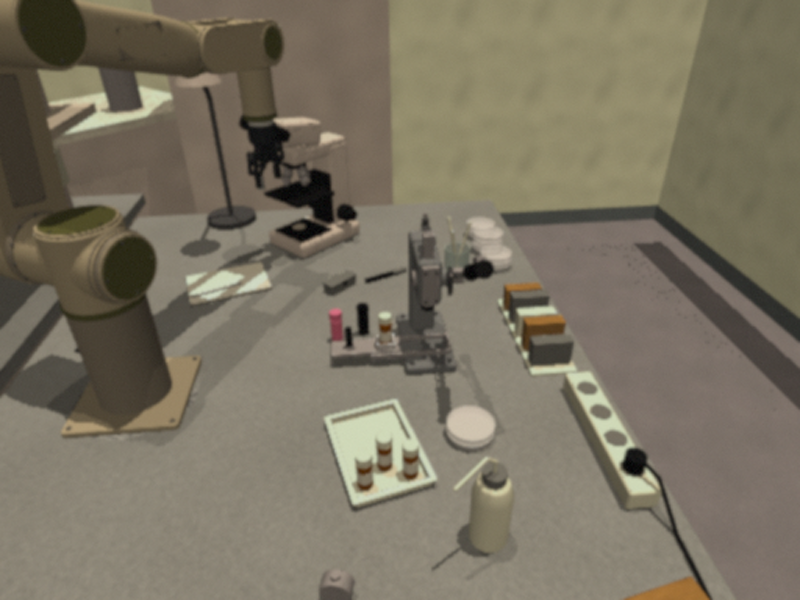

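Top view (800x600 picture): press at (350,270), slide running towards the robot with the white-capped amber vial at (365,318) and post at (366,355), lever grip with its button at (445,219), tray (490,337) with three vials in its right half. Look-alikes: a black one (322,338) and a pink one (330,366) beside the slide. The one meant stands in the nest at (365,318).

```bash
python3 - <<'E'
from h import *
p,d,K,E=load('top'); W=cloud(d,K,E); hsv=cv2.cvtColor(p,cv2.COLOR_RGB2HSV)
def rep(name,m,minpx=4):
    n,l,s,c=cv2.connectedComponentsWithStats(m.astype(np.uint8))
    for i in range(1,n):
        if s[i,4]>=minpx:
            w=W[l==i]; lo,hi=np.nanpercentile(w,[3,97],axis=0)
            print(name,'px',c[i].round(1),s[i,4],'med',np.nanmedian(w,0).round(1),'mid',((lo+hi)/2).round(1),'ext',(hi-lo).round(0))
def win(u0,v0,u1,v1):
    m=np.zeros(d.shape,bool); m[v0:v1,u0:u1]=1; return m
z=W[...,2]
b=win(190,170,260,245)
rep('vialtop',b&(z>98)&(z<122)&win(222,190,250,215))
rep('post/lookalike',b&(z>60)&(z<95)&win(195,205,260,245))
rep('plate',b&(z>28)&(z<40)&win(220,190,250,245),20)
rep('head',win(185,140,265,195)&(z>235)&(z<256),4)
rep('ramtop',win(185,140,265,195)&(z>300),2)
rep('grip',win(255,130,310,155)&(z>220),10)
t=win(275,185,355,245)
rep('traytops',t&(z>60),3)
rep('tray',t&(z<25)&(p.min(2)>150),50)
m=(t&(z<30)&(p.min(2)>135)).astype(np.uint8)
cs,_=cv2.findContours(m,cv2.RETR_EXTERNAL,cv2.CHAIN_APPROX_NONE); c=max(cs,key=cv2.contourArea)
print('tray box',cv2.boxPoints(cv2.minAreaRect(c)).round(1).tolist())
for q in cv2.boxPoints(cv2.minAreaRect(c)): print(onz(K,E,*q,18).round(1))
# enlarge
a=p[125:245,180:350]; cv2.imwrite('pics/top_crop.png',cv2.resize(a[:,:,::-1],(800,565),interpolation=cv2.INTER_CUBIC))
for v in range(133,180,3): print(v,[int(x) if x==x else -1 for x in z[v,190:304:4]])
E
```

```text
vialtop px [232.7 201.7] 55 med [518.   72.6 111.8] mid [519.4  74.1 108.4] ext [23. 23. 19.]
post/lookalike px [235.2 205.8] 4 med [508.7  66.8  81.2] mid [508.6  67.3  76.7] ext [ 3.  6. 24.]
post/lookalike px [204.9 216. ] 57 med [472.9 169.8  77.6] mid [472.3 170.3  73.7] ext [24. 25. 19.]
post/lookalike px [233.1 226.1] 22 med [439.5  73.1  84.5] mid [439.7  73.2  80.4] ext [14. 13. 17.]
post/lookalike px [210.  234.5] 60 med [410.6 150.9  78.1] mid [410.6 151.5  74.7] ext [24. 25. 18.]
plate px [234.4 217.8] 530 med [469.8  72.2  34.7] mid [477.4  73.3  34.1] ext [148.  60.  10.]
head px [250.  147.9] 75 med [669.5  13.7 242.5] mid [668.2  12.2 244.6] ext [22. 39. 19.]
head px [216.2 168.1] 584 med [602.1 117.7 248.9] mid [608.4 113.3 246.8] ext [ 50. 146.  18.]
ramtop px [228.  159.5] 2 med [619.5  74.3 301. ] mid [619.5  74.3 301. ] ext [3. 0. 1.]
ramtop px [211.7 162. ] 22 med [609.1 118.7 312.4] mid [609.  119.3 315.7] ext [10. 12. 20.]
ramtop px [216.5 160.5] 2 med [616.5 107.2 300.4] mid [616.5 107.2 300.4] ext [3. 3. 1.]
ramtop px [222.5 161. ] 4 med [615.1  90.  300.6] 
[... 2292 characters left out ...]
97, 250, 245, 237, -5, -1, 7, 1, 0, 3, 4, -2, -5, 3, 3, 3, 31, 35, 32]
166 [-1, 257, 257, 252, 256, 249, 262, 246, 250, 299, 296, 247, 249, 240, 21, 16, 18, 0, 4, -1, 0, -1, -2, 0, 0, -1, 35, 35, 30]
169 [6, 254, 255, 254, 256, 247, 249, 248, 246, 251, 252, 247, 246, 246, 21, 19, 21, 1, 1, 1, 4, -2, 5, 5, 0, 2, 33, 31, 30]
172 [2, 255, 257, 254, 256, 249, 245, 248, 250, 246, 248, 246, 246, 238, 24, 23, 26, 0, 2, 1, -3, 3, -1, 6, 0, 2, 20, 34, 36]
175 [2, 250, 248, 249, 248, 235, 233, 232, 234, 233, 235, 230, 222, 188, 18, 26, 19, 3, -1, 0, 6, 6, 2, -2, -2, 1, 0, 31, 32]
178 [49, 64, 203, 202, 198, 181, 184, 184, 178, 209, 213, 208, 176, 31, 20, 22, 20, 1, 2, 0, -2, 2, 4, -4, -1, 1, 0, 0, 27]
```

View pics/top_crop.png

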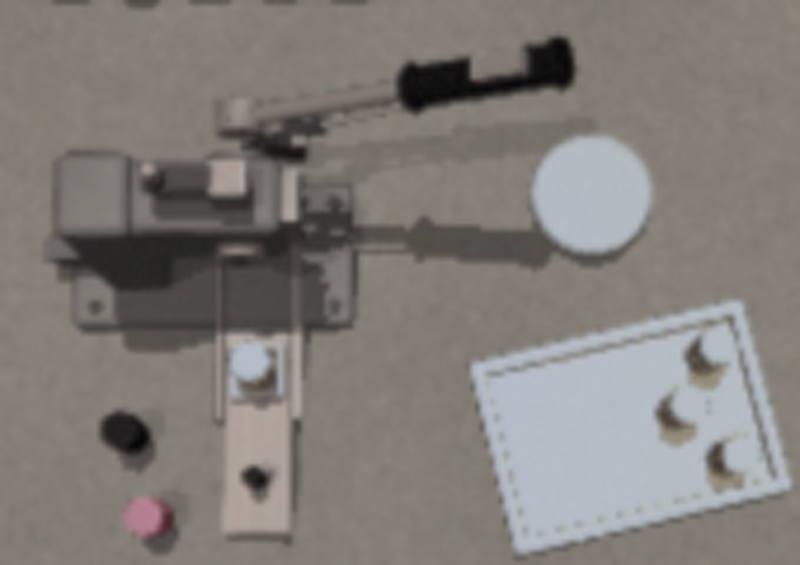

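```bash
cat >> h.py <<'E'
from scipy.spatial.transform import Rotation as Ro
def rot(s): return Ro.from_euler('xyz',s['tcp_rot'],degrees=True).as_matrix()
def tool(xd,yd):
    x=np.array(xd,float);x/=np.linalg.norm(x);y=np.array(yd,float);y-=x*(x@y);y/=np.linalg.norm(y)
    return np.stack([x,y,np.cross(x,y)],1)
def plan(pos,R=None,s=None,say=''):
    s=s or sense(); R0=rot(s); R=R0 if R is None else R
    d=R0.T@(np.array(pos)-s['tool_pos'])/1000; w=np.degrees(Ro.from_matrix(R0.T@R).as_rotvec())
    print(say,'shift m',d.round(4),'rotvec',w.round(2)); return d,w
E
python3 - <<'E'
from h import *
p,d,K,E=load('top'); W=cloud(d,K,E); z=W[...,2]
s=sense(); print(rot(s).round(3).tolist(), s['joint_pos'])
# plate edges: y limits per row
for v in range(218,236,3):
    row=[u for u in range(222,248) if 26<z[v,u]<42]; print(v,W[v,row[0]].round(1),W[v,row[-1]].round(1))
# grip axis fit
m=(z>262)&(p.max(2)<60); m[:,:250]=0; m[160:]=0; m[:,:255]=0;m[:,310:]=0
q=W[m]; c=np.nanmean(q,0); print('black grip',len(q),c.round(1),np.polyfit(q[:,1],q[:,0],1))
mb=(z>262)&(p.min(2)>90); mb[:,:255]=0; mb[160:]=0; mb[:,310:]=0
q=W[mb]; print('button',len(q),np.median(q,0).round(1),np.percentile(q,[5,95],axis=0).round(1).tolist())
# lever arm strip
# head left(top) cast block edges: front edge line at z~247
for u in range(192,244,5):
    col=[v for v in range(155,182) if 240<z[v,u]<262]; print(u,W[col[-1],u].round(1),W[col[0],u].round(1))
R=tool([0,0,-1],[0,1,0]);R2=tool([0,0,-1],[0,-1,0])
plan([440,73,200],R);plan([440,73,200],R2)
cw=optics.calibration('wrist'); print(cw['mtx'].round(0).tolist(), (rot(s).T@(cw['extrinsics'][:3,3]-s['tool_pos'])).round(1), (rot(s).T@cw['extrinsics'][:3,:3]).round(2).tolist())
E
```

```text
[[-0.001, 0.407, 0.914], [-0.002, 0.914, -0.407], [-1.0, -0.002, -0.0]] [ 6.11127779e+01  7.51310193e+00  8.53237094e+01  1.28802053e-03
  8.72621701e+01 -4.89176080e+00]
218 [469.7  98.6  33.7] [470.2  49.4  32.7]
221 [459.2  98.4  33.2] [459.5  49.1  35.4]
224 [448.6  98.1  34.7] [448.7  48.7  40.7]
227 [438.2  98.   33.5] [438.5  48.8  37. ]
230 [427.6  97.5  36.7] [428.1  48.6  36.8]
233 [417.3  97.6  33.6] [417.7  48.6  34.4]
black grip 257 [672.1 -80.3 307.7] [-1.41349880e-02  6.70979179e+02]
button 80 [675.2 -81.5 325.1] [[665.8, -100.1, 263.8], [682.7, -16.6, 334.3]]
192 [583.7 186.5 247. ] [634.7 187.2 251.4]
197 [583.  170.7 251.2] [633.6 171.3 256.3]
202 [582.  157.4 240.3] [633.5 156.2 257.1]
207 [585.  142.2 241.1] [632.  142.1 250.4]
212 [587.4 126.7 245.2] [633.5 127.9 244.3]
217 [587.2 111.5 246.5] [631.9 111.9 251.4]
222 [587.6  96.6 244.8] [633.   97.3 247.1]
227 [588.   81.8 243.1] [600.3  80.7 258. ]
232 [588.2  66.8 242.5] [633.4  67.3 245.7]
237 [588.7  51.9 240.4] [630.6  52.3 244.9]
242 [597.7  37.  241.5] [628.3  37.4 241.7]
 shift m [ 0.0529 -0.3538  0.3724] rotvec [-24.    -0.03   0.1 ]
 shift m [ 0.0529 -0.3538  0.3724] rotvec [1.56e+02 1.30e-01 4.00e-02]
[[333.0, 0.0, 254.0], [0.0, 333.0, 193.0], [0.0, 0.0, 1.0]] [-119.9    1.1  -73.1] [[-0.0, 0.29, -0.96], [1.0, 0.0, -0.0], [0.0, -0.96, -0.29]]
```

carry_out(commands=[0.01,-0.036,0.038,-3,0,0,-1,0.02,-0.08,0.084,-6,0,0,-1,0.03,-0.12,0.126,-8,0,0,-1,0.04,-0.16,0.168,-11,0,0,-1,0.05,-0.2,0.21,-14,0,0,-1,0.06,-0.24,0.252,-16,0,0,-1,0.068,-0.28,0.295,-19,0,0,-1,0.075,-0.315,0.332,-22,0,0,-1,0.08,-0.34,0.358,-23.5,0,0,-1,0.083,-0.354,0.372,-24,0,0,-1,0.083,-0.354,0.372,-24,0,0,-1,0.083,-0.354,0.372,-24,0,0,-1])

```text
time: 1.6
tool_pos: [439.3, 73.4, 169.8]
tcp_rot: [-138.5, 89.9, -138.5]
ft_force: [-0.0, 0.8, 0.3]
finger_gap: 86.0
```

```bash
python3 - <<'E'
from h import *
s=st(); p,d,c=snap('wrist','w1'); K,E=c['mtx'],c['extrinsics']; W=cloud(d,K,E); z=W[...,2]
cv2.imwrite('pics/w1.png',p[:,:,::-1])
def rep(name,m,minpx=30):
    n,l,st_,c=cv2.connectedComponentsWithStats(m.astype(np.uint8))
    for i in range(1,n):
        if st_[i,4]>=minpx:
            w=W[l==i]; lo,hi=np.nanpercentile(w,[2,98],axis=0)
            print(name,'px',c[i].round(0),st_[i,4],'med',np.nanmedian(w,0).round(1),'mid',((lo+hi)/2).round(1),'ext',(hi-lo).round(0))
rep('post top',(z>80)&(z<88)); rep('cap',(z>106)&(z<116))
E
```

```text
{'time': np.float64(1.6), 'tool_pos': array([439.26,  73.38, 169.76]), 'tcp_rot': array([-138.5 ,   89.9 , -138.51]), 'ft_force': array([-0.01,  0.77,  0.31]), 'finger_gap': np.float64(85.96)}
post top px [251. 208.] 423 med [438.1  72.7  83.1] mid [438.3  72.4  82.7] ext [14. 14.  4.]
post top px [253. 302.] 239 med [507.6  73.2  85.5] mid [511.4  73.6  84. ] ext [13. 26.  8.]
cap px [252. 337.] 1296 med [516.8  73.3 110.3] mid [518.1  73.4 109. ] ext [25. 25.  5.]
```

View pics/w1.png

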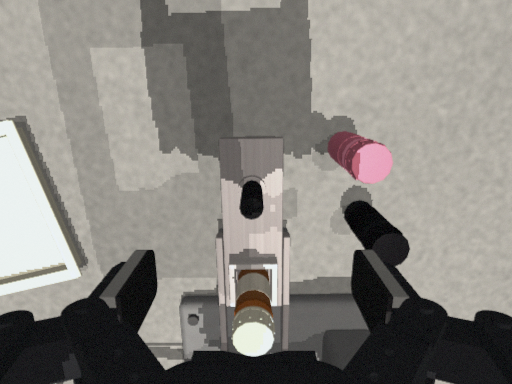

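Wrist view: post at (251,200), the amber, white-capped vial in the nest at (253,335), black and pink look-alikes at (405,245) and (370,160), tray edge at left. The target is confirmed; next I descend and grip the post.

carry_out(commands=[0.02,0,0,0,0,0,-1,0.05,0,0,0,0,0,-1,0.08,0,0,0,0,0,-1,0.1,0,0,0,0,0,-1,0.105,0,0,0,0,0,-1,0.105,0,0,0,0,0,0,0.105,0,0,0,0,0,0.5,0.105,0,0,0,0,0,1,0.105,0,0,0,0,0,1,0.105,0,0,0,0,0,1,0.105,0,0,0,0,0,1], grip_force=30)

```text
time: 3.02
tool_pos: [439.8, 71.7, 65.7]
tcp_rot: [-89.2, 89.8, -89.2]
ft_force: [-1.3, -11.0, 5.8]
finger_gap: 14.8
```

```bash
python3 - <<'E'
from h import *
s=st(); plan(s['tool_pos']+np.array([92,1.2,0]),None,s)
E
```

```text
{'time': np.float64(3.02), 'tool_pos': array([439.84,  71.71,  65.7 ]), 'tcp_rot': array([-89.19,  89.75, -89.17]), 'ft_force': array([ -1.3 , -11.04,   5.8 ]), 'finger_gap': np.float64(14.81)}
 shift m [0.     0.0012 0.092 ] rotvec [0. 0. 0.]
```

carry_out(commands=[0,0,0.004,0,0,0,1,0,0,0.013,0,0,0,1,0,0,0.025,0,0,0,1,0,0.0005,0.038,0,0,0,1,0,0.0005,0.051,0,0,0,1,0,0.001,0.064,0,0,0,1,0,0.001,0.076,0,0,0,1,0,0.001,0.085,0,0,0,1,0,0.001,0.09,0,0,0,1,0,0.001,0.092,0,0,0,1,0,0.001,0.094,0,0,0,1,0,0.001,0.094,0,0,0,1])

```text
time: 4.53
tool_pos: [531.8, 72.9, 65.6]
tcp_rot: [-135.9, 89.6, -135.9]
ft_force: [-14.5, -0.4, 13.6]
finger_gap: 15.2
```

carry_out(commands=[0,0,0,0,0,0,0,0,0,0,0,0,0,-0.3,0,0,-0.003,0,0,0,-0.3,-0.02,0,-0.008,0,0,0,-0.3,-0.06,0,-0.02,0,0,0,0,-0.11,-0.02,-0.03,0,0,0,1,-0.165,-0.05,-0.035,0,0,0,1,-0.22,-0.08,-0.035,0,0,0,1,-0.27,-0.11,-0.02,0,0,0,1,-0.32,-0.14,0.0,0,0,0,1,-0.34,-0.155,0.02,0,0,0,1,-0.34,-0.16,0.03,0,0,0,1])

```text
time: 6.02
tool_pos: [564.6, -86.6, 407.9]
tcp_rot: [-102.2, 89.7, -102.2]
ft_force: [-0.3, 0.7, -0.7]
finger_gap: -0.2
```

```bash
python3 - <<'E'
from h import *
s=st(); print(s['joint_pos'].round(1)); p,d,c=snap('wrist','w2'); K,E=c['mtx'],c['extrinsics']; W=cloud(d,K,E); z=W[...,2]
cv2.imwrite('pics/w2.png',p[:,:,::-1])
P=np.array([673.6,76.5,197.]);sd=np.array([1,.014,0]);lx=np.array([-.014,1,0]) # lx: press x
lx/=np.linalg.norm(lx)
def but(th,h,l=205):
    a=np.radians(32)-th; g=-lx*np.cos(a)+np.array([0,0,np.sin(a)]); n=lx*np.sin(a)+np.array([0,0,np.cos(a)])
    return P+g*l+n*h, n
b,n=but(0,23.5)
R=tool(-n,[0,1,0] if 0 else np.cross(n,[1,.014,0])*1)
print('button',b.round(1),n.round(3)); q=np.array([*b]); 
Z=E[:3,:3].T@(b-E[:3,3]); print('button px', K[0,2]+K[0,0]*Z[0]/-Z[2], K[1,2]-K[1,1]*Z[1]/-Z[2])
# measure button: points 8mm+ above grip
m=(np.abs(W[...,0]-675)<12)&(W[...,1]<-50)&(W[...,1]>-130)&(z>270)
w=W[m]; 
print('pts',m.sum(), np.nanpercentile(w,[3,50,97],axis=0).round(1).tolist())
bb=m&(p.min(2)>75); w=W[bb]; print('bright',bb.sum(),np.nanpercentile(w,[5,50,95],axis=0).round(1).tolist() if bb.sum() else '')
E
```

```text
{'time': np.float64(6.02), 'tool_pos': array([564.62, -86.64, 407.86]), 'tcp_rot': array([-102.16,   89.69, -102.2 ]), 'ft_force': array([-0.29,  0.72, -0.69]), 'finger_gap': np.float64(-0.22)}
[ -13.7    2.5   74.6   -0.3  102.9 -103.7]
button [675.9 -84.9 325.6] [-0.007  0.53   0.848]
button px 255.33730438916172 353.18226104244195
pts 336 [[664.6, -90.3, 312.3], [667.5, -86.2, 323.1], [678.8, -82.1, 327.8]]
bright 194 [[666.9, -90.2, 322.1], [671.9, -85.9, 324.9], [678.6, -82.1, 327.8]]
```

View pics/w2.png

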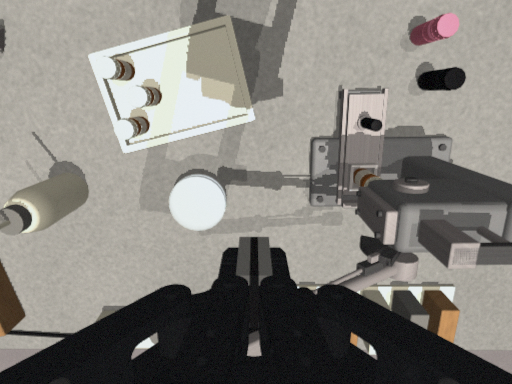

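Wrist view: slide in with vial under the ram (365,178), lever shaft (350,280) leading to the grip and steel button pad at (254,345) between the finger tips. It matches the predicted position.

```bash
cat >> h.py <<'E'
LX=np.array([-.014,1,0])/np.hypot(1,.014); PV=np.array([672.8,76.3,197.])
def tip(th,h,l=205):
    a=np.radians(32)-th; g=-LX*np.cos(a)+np.array([0,0,np.sin(a)]); n=LX*np.sin(a)+np.array([0,0,np.cos(a)])
    z=np.cross(-n,-LX*0+np.cross([1,.014,0],-n)) ; y=np.cross([1,.014,0],-n)
    return PV+g*l+n*(h+22), tool(-n,y)
E
python3 - <<'E'
from h import *
s=sense()
pos,R=tip(0,43.5); print(pos.round(1),R.round(2).tolist(),rot(s).round(2).tolist()); plan(pos,R,s)
E
```

```text
[674.7 -62.8 361.2] [[0.01, -0.01, 1.0], [-0.53, 0.85, 0.01], [-0.85, -0.53, -0.0]] [[-0.0, 0.0, 1.0], [-0.0, 1.0, -0.0], [-1.0, -0.0, -0.0]]
 shift m [0.0437 0.0239 0.1103] rotvec [ -0.73  -0.47 -31.75]
```

carry_out(commands=[0.0,0.004,0.015,0,0,-4,1,0.005,0.008,0.035,0,0,-9,1,0.012,0.012,0.055,0,0,-15,1,0.022,0.016,0.075,0,0,-21,1,0.032,0.02,0.093,0,0,-27,1,0.04,0.023,0.106,-0.5,-0.5,-31,1,0.044,0.024,0.1105,-0.7,-0.5,-32,1,0.044,0.024,0.1105,-0.7,-0.5,-32,1,0.044,0.024,0.1105,-0.7,-0.5,-32,1])

```text
time: 7.2
tool_pos: [674.6, -63.3, 361.8]
tcp_rot: [-89.8, 57.8, -89.1]
ft_force: [-0.6, -0.8, -0.0]
finger_gap: -0.2
```

```bash
python3 - <<'E'
from h import *
s=st(); print(s['joint_pos'].round(1)); p,d,c=snap('side','s2')
cv2.imwrite('pics/s2.png',cv2.resize(p[120:260,190:350,::-1],(800,700))[:600])
for th,h in [(0,43.5),(0,30),(0,24),(0,20),(0,15),(.04,14),(.1,13.5),(.2,13.5),(.3,13.5),(.4,13.5)]: plan(*tip(th,h),s,(th,h))
E
```

```text
{'time': np.float64(7.2), 'tool_pos': array([674.63, -63.28, 361.77]), 'tcp_rot': array([-89.82,  57.79, -89.12]), 'ft_force': array([-0.56, -0.85, -0.  ]), 'finger_gap': np.float64(-0.17)}
[  5.8  19.6  65.5 -32.3  96.8 -88.3]
(0, 43.5) shift m [0.0003 0.0007 0.0001] rotvec [-0.11  0.04  0.21]
(0, 30) shift m [0.0138 0.0007 0.0001] rotvec [-0.11  0.04  0.21]
(0, 24) shift m [0.0198 0.0008 0.0001] rotvec [-0.11  0.04  0.21]
(0, 20) shift m [0.0238 0.0008 0.0001] rotvec [-0.11  0.04  0.21]
(0, 15) shift m [0.0288 0.0008 0.0001] rotvec [-0.11  0.04  0.21]
(0.04, 14) shift m [ 0.038  -0.0004  0.0001] rotvec [-0.11  0.04  2.5 ]
(0.1, 13.5) shift m [ 0.0509 -0.0016  0.0001] rotvec [-0.11  0.05  5.94]
(0.2, 13.5) shift m [ 0.0717 -0.002   0.0001] rotvec [-0.11  0.05 11.67]
(0.3, 13.5) shift m [ 0.0924 -0.0003  0.0001] rotvec [-0.11  0.06 17.4 ]
(0.4, 13.5) shift m [0.1129 0.0035 0.    ] rotvec [-0.1   0.06 23.13]
```

View pics/s2.png

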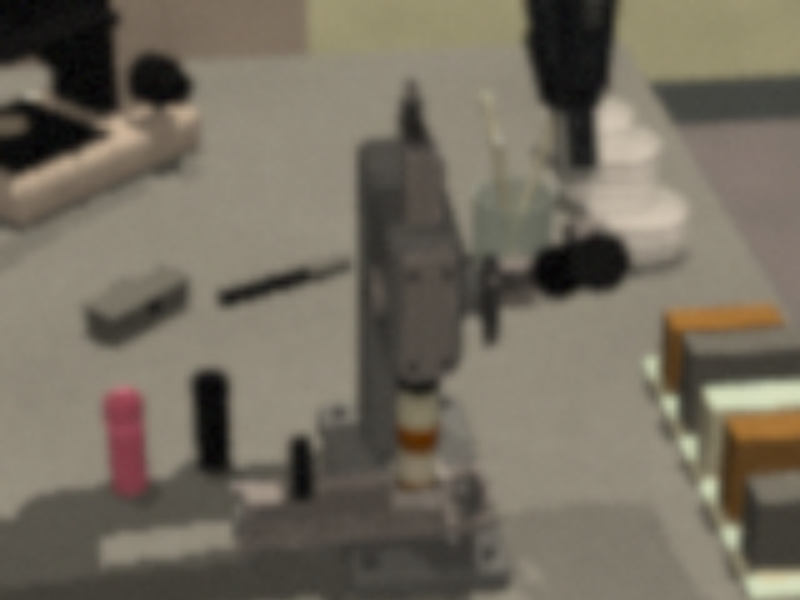

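Side view: vial upright under the ram (417,440), finger tips (580,150) straight above the grip (580,262). Pressing the button.

carry_out(commands=[0.012,0.001,0,0,0,0,1,0.019,0.001,0,0,0,0,1,0.024,0.001,0,0,0,0,1,0.027,0.001,0,0,0,0,1,0.0285,0.001,0,0,0,0,1])

```text
time: 7.88
tool_pos: [674.9, -78.0, 338.1]
tcp_rot: [-89.7, 57.8, -89.0]
ft_force: [-3.0, 0.6, 6.0]
finger_gap: -0.1
```

```bash
python3 - <<'E'
from h import *
s=st(); R=rot(s); print('tool force',(R.T@s['ft_force']).round(1))
for th in (0.05,.1,.2,.3,.4,.5,.55,.6,.7,.78,.84,.86): plan(*tip(th,13.5),s,th)
E
```

```text
{'time': np.float64(7.88), 'tool_pos': array([674.91, -78.01, 338.14]), 'tcp_rot': array([-89.69,  57.77, -89.05]), 'ft_force': array([-3.03,  0.56,  6.05]), 'finger_gap': np.float64(-0.1)}
tool force [-5.4 -2.7 -3. ]
0.05 shift m [ 0.0127 -0.0008  0.    ] rotvec [-0.18  0.09  3.1 ]
0.1 shift m [ 0.0231 -0.0018  0.    ] rotvec [-0.18  0.09  5.96]
0.2 shift m [ 0.0439 -0.0021 -0.    ] rotvec [-0.18  0.1  11.69]
0.3 shift m [ 0.0646 -0.0004 -0.    ] rotvec [-0.17  0.11 17.42]
0.4 shift m [ 0.085   0.0034 -0.0001] rotvec [-0.17  0.12 23.15]
0.5 shift m [ 1.05e-01  9.20e-03 -1.00e-04] rotvec [-0.16  0.13 28.88]
0.55 shift m [ 0.1147  0.0128 -0.0002] rotvec [-0.16  0.13 31.74]
0.6 shift m [ 0.1243  0.0169 -0.0002] rotvec [-0.15  0.13 34.61]
0.7 shift m [ 0.1427  0.0266 -0.0002] rotvec [-0.15  0.14 40.34]
0.78 shift m [ 0.1567  0.0356 -0.0003] rotvec [-0.14  0.15 44.92]
0.84 shift m [ 0.1667  0.0431 -0.0003] rotvec [-0.14  0.15 48.36]
0.86 shift m [ 0.1699  0.0457 -0.0003] rotvec [-0.14  0.16 49.51]
```

carry_out(commands=[0.006,-0.0002,0,0,0,1,1,0.013,-0.001,0,0,0,3,1,0.023,-0.002,0,0,0,6,1,0.034,-0.002,0,0,0,9,1,0.044,-0.002,0,0,0,11.7,1,0.055,-0.0015,0,0,0,14.5,1,0.065,-0.0005,0,0,0,17.4,1,0.075,0.0015,0,0,0,20.3,1,0.085,0.0035,0,0,0,23,1,0.095,0.006,0,0,0,26,1])

```text
time: 9.12
tool_pos: [676.0, -123.7, 254.7]
tcp_rot: [-87.8, 83.9, -87.2]
ft_force: [-1.6, -0.5, 2.1]
finger_gap: 0.1
```

```bash
python3 - <<'E'
from h import *
s=st(); R=rot(s); print('tool force',(R.T@s['ft_force']).round(1))
for th in (.45,.5,.55,.6,.65,.7,.75,.8,.84,.87): plan(*tip(th,13),s,th)
p,d,c=snap('side','s3'); cv2.imwrite('pics/s3.png',cv2.resize(p[130:260,230:350,::-1],(640,693))[:600])
E
```

```text
{'time': np.float64(9.12), 'tool_pos': array([ 676.02, -123.72,  254.74]), 'tcp_rot': array([-87.83,  83.85, -87.16]), 'ft_force': array([-1.64, -0.46,  2.06]), 'finger_gap': np.float64(0.09)}
tool force [-2.  -0.7 -1.6]
0.45 shift m [ 0.0007  0.0001 -0.0004] rotvec [-0.14  0.22 -0.08]
0.5 shift m [ 0.011  -0.0014 -0.0005] rotvec [-0.13  0.22  2.79]
0.55 shift m [ 0.0214 -0.0024 -0.0005] rotvec [-0.12  0.23  5.65]
0.6 shift m [ 0.0318 -0.0028 -0.0005] rotvec [-0.12  0.23  8.52]
0.65 shift m [ 0.0422 -0.0028 -0.0006] rotvec [-0.11  0.23 11.38]
0.7 shift m [ 0.0525 -0.0022 -0.0006] rotvec [-0.11  0.23 14.25]
0.75 shift m [ 0.0629 -0.0011 -0.0007] rotvec [-0.1   0.24 17.11]
0.8 shift m [ 0.0731  0.0005 -0.0007] rotvec [-0.1   0.24 19.98]
0.84 shift m [ 0.0813  0.0021 -0.0007] rotvec [-0.09  0.24 22.27]
0.87 shift m [ 0.0874  0.0036 -0.0008] rotvec [-0.09  0.24 23.99]
```

View pics/s3.png

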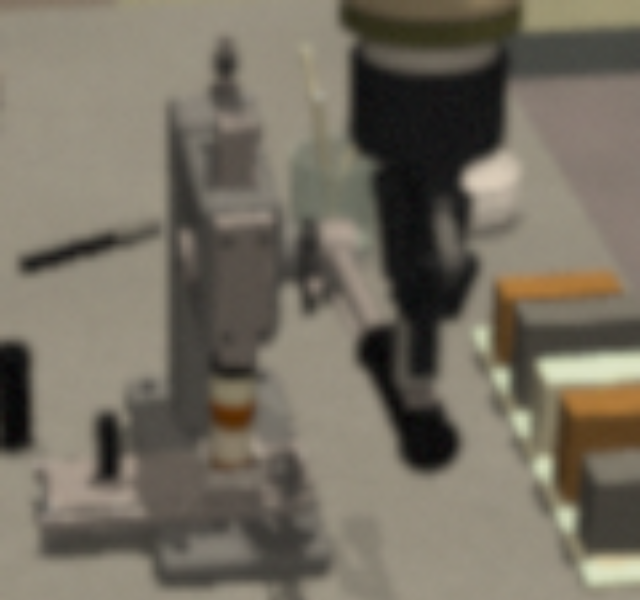

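Side view: the lever follows, grip at (410,400) under the tips and the ram close above the cap (233,380). Pressing the rest of the way.

carry_out(commands=[0.01,-0.001,0,0,0,2.7,1,0.021,-0.0025,-0.0005,0,0,5.6,1,0.032,-0.003,-0.0005,0,0,8.5,1,0.042,-0.003,-0.0005,0,0,11.4,1,0.053,-0.002,-0.0005,0,0,14.2,1,0.063,-0.001,-0.0005,0,0,17,1,0.074,0.0005,-0.0005,0,0,20,1,0.082,0.002,-0.0005,0,0,22.3,1,0.087,0.003,-0.0005,0,0,23.5,1,0.087,0.003,-0.0005,0,0,23.5,1,0.087,0.003,-0.0005,0,0,23.5,1])

```text
time: 10.55
tool_pos: [676.8, -131.8, 174.9]
tcp_rot: [88.3, 72.6, 89.0]
ft_force: [-17.2, -2.4, 41.2]
finger_gap: -0.3
```

```bash
python3 - <<'E'
from h import *
s=st(); R=rot(s); print('tool force',(R.T@s['ft_force']).round(1))
for th in (.75,.8,.84,.88,.9): plan(*tip(th,16.5),s,th)
E
```

```text
{'time': np.float64(10.55), 'tool_pos': array([ 676.82, -131.8 ,  174.9 ]), 'tcp_rot': array([88.27, 72.61, 89.02]), 'ft_force': array([-17.23,  -2.4 ,  41.17]), 'finger_gap': np.float64(-0.35)}
tool force [-40.1  10.2 -16.9]
0.75 shift m [-0.0201  0.0058 -0.0009] rotvec [-0.    0.53 -6.41]
0.8 shift m [-0.01   0.003 -0.001] rotvec [ 0.01  0.53 -3.55]
0.84 shift m [-0.0019  0.0011 -0.0011] rotvec [ 0.02  0.53 -1.26]
0.88 shift m [ 0.0063 -0.0004 -0.0012] rotvec [0.03 0.53 1.03]
0.9 shift m [ 0.0104 -0.0011 -0.0012] rotvec [0.04 0.53 2.18]
```

carry_out(commands=[-0.015,0,0,0,0,0,1,-0.045,0,0,0,0,0,1,-0.09,0,-0.01,0,0,0,1,-0.125,0.003,-0.04,0,0,-2,1,-0.15,0.008,-0.075,0,0,-6,1,-0.156,0.015,-0.105,0,0,-11,1,-0.156,0.02,-0.117,0,0,-16,1,-0.156,0.02,-0.117,0,0,-17.5,1,-0.156,0.02,-0.117,0,0,-17.5,1])

```text
time: 11.68
tool_pos: [559.2, -160.1, 328.4]
tcp_rot: [-8.0, 89.5, -7.2]
ft_force: [1.1, 0.4, 0.1]
finger_gap: 0.2
```

```bash
python3 - <<'E'
from h import *
s=st(); plan([495,73,175],tool([0,0,-1],[0,1,0]),s);print(s['joint_pos'].round(1))
E
```

```text
{'time': np.float64(11.68), 'tool_pos': array([ 559.15, -160.1 ,  328.43]), 'tcp_rot': array([-7.95, 89.48, -7.22]), 'ft_force': array([1.07, 0.44, 0.06]), 'finger_gap': np.float64(0.16)}
 shift m [ 0.1526  0.2341 -0.0625] rotvec [0.74 0.51 0.07]
[-2.110e+01  3.100e+00  8.220e+01  1.000e-01  9.430e+01 -1.118e+02]
```

carry_out(commands=[0,0.01,-0.02,0,0,0,-0.3,0.01,0.035,-0.045,0.3,0.2,0,-0.3,0.03,0.07,-0.06,0.5,0.3,0,-0.3,0.05,0.11,-0.0625,0.7,0.5,0,-0.3,0.08,0.15,-0.0625,0.7,0.5,0,-0.3,0.11,0.19,-0.0625,0.7,0.5,0,-0.3,0.135,0.22,-0.0625,0.7,0.5,0,-0.3,0.15,0.234,-0.0625,0.7,0.5,0,-0.3,0.1525,0.234,-0.0625,0.7,0.5,0,-0.3,0.1525,0.234,-0.0625,0.7,0.5,0,-0.3,0.1525,0.234,-0.0625,0.7,0.5,0,-0.3,0.1525,0.234,-0.0625,0.7,0.5,0,-0.3])

```text
time: 13.18
tool_pos: [495.6, 72.3, 176.0]
tcp_rot: [-33.8, 89.9, -33.8]
ft_force: [-0.2, 0.7, -0.4]
finger_gap: 55.4
```

```bash
python3 - <<'E'
from h import *
s=st(); plan([531.8,72.6,65.5],tool([0,0,-1],[0,1,0]),s)
p,d,c=snap('side','s4'); cv2.imwrite('pics/s4.png',cv2.resize(p[120:260,200:350,::-1],(640,597)))
# lever grip from top view
p,d,c=snap('top','t4'); W=cloud(d,c['mtx'],c['extrinsics']); z=W[...,2]
m=(z>262)&(p.max(2)<60); m[:,:255]=0; m[160:]=0; m[:,310:]=0; q=W[m]; print('grip now',len(q),np.nanmean(q,0).round(1))
E
```

```text
{'time': np.float64(13.18), 'tool_pos': array([495.61,  72.25, 175.99]), 'tcp_rot': array([-33.77,  89.88, -33.8 ]), 'ft_force': array([-0.22,  0.7 , -0.41]), 'finger_gap': np.float64(55.4)}
 shift m [0.1105 0.0005 0.036 ] rotvec [-0.03  0.1   0.06]
grip now 257 [672.1 -80.2 307.8]
```

View pics/s4.png

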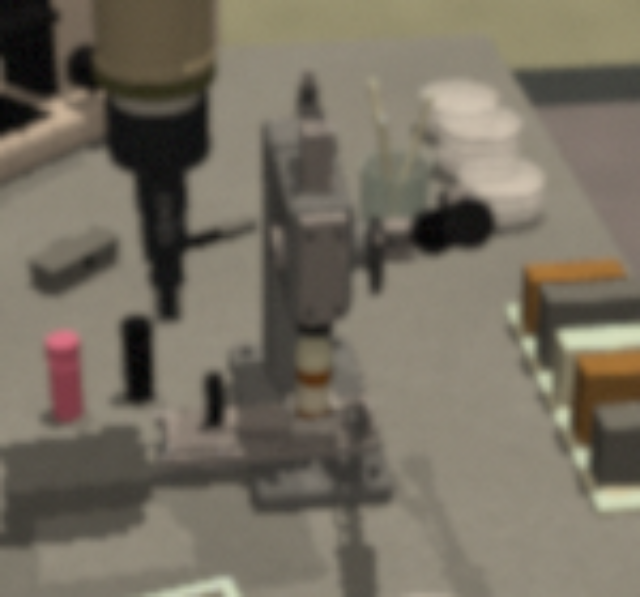

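The lever is back up; its grip centroid is the same as at the start, (672,-80,308). The vial stands under the ram at (313,380). Gripping the post again.

carry_out(commands=[0.02,0,0.01,0,0,0,-0.3,0.055,0,0.025,0,0,0,-0.3,0.085,0,0.034,0,0,0,-0.3,0.105,0,0.036,0,0,0,-0.3,0.11,0,0.036,0,0,0,-0.3,0.11,0.0005,0.036,0,0,0,0.2,0.11,0.0005,0.036,0,0,0,1,0.11,0.0005,0.036,0,0,0,1,0.11,0.0005,0.036,0,0,0,1,0.11,0.0005,0.036,0,0,0,1], grip_force=30)

```text
time: 14.52
tool_pos: [532.3, 72.9, 67.1]
tcp_rot: [-20.5, 89.8, -20.5]
ft_force: [-1.6, -0.5, 7.6]
finger_gap: 15.1
```

carry_out(commands=[0,0,-0.004,0,0,0,1,0,0,-0.013,0,0,0,1,0,0,-0.025,0,0,0,1,0,-0.0005,-0.038,0,0,0,1,0,-0.0005,-0.051,0,0,0,1,0,-0.001,-0.064,0,0,0,1,0,-0.001,-0.076,0,0,0,1,0,-0.001,-0.085,0,0,0,1,0,-0.001,-0.09,0,0,0,1,0,-0.001,-0.092,0,0,0,1,0,-0.001,-0.094,0,0,0,1,0,-0.001,-0.094,0,0,0,1])

```text
time: 16.02
tool_pos: [440.2, 71.6, 67.2]
tcp_rot: [-9.9, 89.5, -10.0]
ft_force: [15.7, -4.9, -10.8]
finger_gap: 15.2
```

carry_out(commands=[0,0,0.001,0,0,0,0,0,0,0.001,0,0,0,-0.4,0,0,0.001,0,0,0,-0.5,-0.02,0,0.001,0,0,0,-0.5,-0.06,0,0,0,0,0,-0.5,-0.09,0,0,0,0,0,-0.5,-0.105,0,0,0,0,0,-0.5,-0.105,0,0,0,0,0,-0.5])

```text
time: 17.02
tool_pos: [439.8, 71.8, 172.8]
tcp_rot: [-7.7, 89.4, -7.7]
ft_force: [-0.2, 0.1, -0.2]
finger_gap: 64.0
```

```bash
python3 - <<'E'
from h import *
s=st(); p,d,c=snap('wrist','w5'); K,E=c['mtx'],c['extrinsics']; W=cloud(d,K,E); z=W[...,2]
cv2.imwrite('pics/w5.png',p[:,:,::-1])
def rep(name,m,minpx=30):
    n,l,st_,c=cv2.connectedComponentsWithStats(m.astype(np.uint8))
    for i in range(1,n):
        if st_[i,4]>=minpx:
            w=W[l==i]; lo,hi=np.nanpercentile(w,[2,98],axis=0)
            print(name,'px',c[i].round(0),st_[i,4],'med',np.nanmedian(w,0).round(1),'mid',((lo+hi)/2).round(1),'ext',(hi-lo).round(0))
near=(W[...,0]<560)
rep('post top',near&(z>80)&(z<88)); rep('cap',near&(z>100)&(z<116))
plan([519,73,83],tool([0,0,-1],[0,1,0]),s)
E
```

```text
{'time': np.float64(17.02), 'tool_pos': array([439.84,  71.84, 172.8 ]), 'tcp_rot': array([-7.68, 89.43, -7.68]), 'ft_force': array([-0.19,  0.11, -0.2 ]), 'finger_gap': np.float64(64.01)}
post top px [253. 204.] 417 med [438.   72.5  83.2] mid [438.3  72.8  82.6] ext [14. 14.  4.]
post top px [255. 296.] 204 med [507.2  73.1  84.8] mid [510.2  73.5  83.8] ext [10. 25.  7.]
cap px [255. 325.] 1230 med [516.8  73.7 105. ] mid [518.1  73.4 103.4] ext [25. 25.  6.]
 shift m [0.0906 0.0013 0.0783] rotvec [-0.01  0.57  0.08]
```

View pics/w5.png

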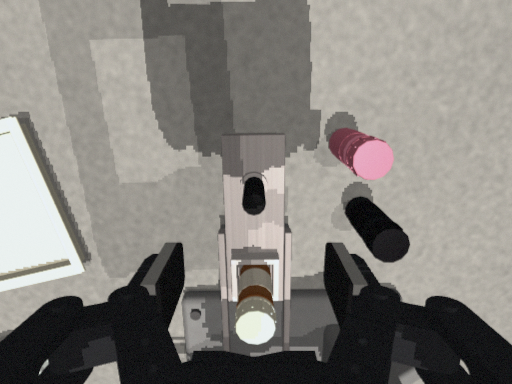

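Cap top now at 105 mm (was 110 mm), so it is home. The vial is in the nest at (255,325). Going to grasp it.

carry_out(commands=[0,0,0.02,0,0,0,-0.5,0,0.001,0.055,0,0.3,0,-0.5,0,0.001,0.075,0,0.6,0,-0.5,0.01,0.001,0.078,0,0.6,0,-0.5,0.04,0.001,0.078,0,0.6,0,-0.5,0.07,0.001,0.078,0,0.6,0,-0.5,0.088,0.001,0.078,0,0.6,0,-0.5,0.09,0.001,0.078,0,0.6,0,-0.5,0.09,0.001,0.078,0,0.6,0,0.2,0.09,0.001,0.078,0,0.6,0,1,0.09,0.001,0.078,0,0.6,0,1,0.09,0.001,0.078,0,0.6,0,1], grip_force=25)

```text
time: 18.58
tool_pos: [518.9, 72.7, 83.6]
tcp_rot: [-101.3, 89.9, -101.3]
ft_force: [-1.4, 0.1, 5.2]
finger_gap: 26.4
```

```bash
python3 - <<'E'
from h import *
s=st(); print(s['joint_pos'].round(1))
for p in ([519,72.5,200],[474,-155,200],[474,-155,s['tool_pos'][2]-29.5]): plan(p,tool([0,0,-1],[0,1,0]),s,p)
E
```

```text
{'time': np.float64(18.58), 'tool_pos': array([518.85,  72.69,  83.59]), 'tcp_rot': array([-101.26,   89.92, -101.27]), 'ft_force': array([-1.44,  0.13,  5.23]), 'finger_gap': np.float64(26.41)}
[ 2.400e+00  4.500e+00  1.069e+02 -1.000e-01  6.860e+01 -8.750e+01]
[519, 72.5, 200] shift m [-1.164e-01 -4.000e-04  1.000e-04] rotvec [-0.01 -0.02  0.08]
[474, -155, 200] shift m [-0.1161 -0.2279 -0.0448] rotvec [-0.01 -0.02  0.08]
[474, -155, np.float64(54.09119227695932)] shift m [ 0.0298 -0.2277 -0.0448] rotvec [-0.01 -0.02  0.08]
```

carry_out(commands=[-0.005,0,0,0,0,0,1,-0.025,0,0,0,0,0,1,-0.055,0,0,0,0,0,1,-0.08,-0.01,-0.002,0,0,0,1,-0.09,-0.035,-0.007,0,0,0,1,-0.09,-0.075,-0.014,0,0,0,1,-0.09,-0.115,-0.022,0,0,0,1,-0.09,-0.155,-0.03,0,0,0,1,-0.08,-0.19,-0.038,0,0,0,1,-0.06,-0.215,-0.043,0,0,0,1,-0.04,-0.228,-0.045,0,0,0,1,-0.03,-0.228,-0.045,0,0,0,1])

```text
time: 20.08
tool_pos: [473.0, -155.7, 112.9]
tcp_rot: [-155.1, 89.9, -155.2]
ft_force: [-0.5, 0.2, -1.5]
finger_gap: 26.7
```

```bash
python3 - <<'E'
from h import *
s=st(); plan([474,-155.5,54.6],tool([0,0,-1],[0,1,0]),s)
E
```

```text
{'time': np.float64(20.08), 'tool_pos': array([ 473.02, -155.72,  112.91]), 'tcp_rot': array([-155.08,   89.9 , -155.18]), 'ft_force': array([-0.52,  0.16, -1.47]), 'finger_gap': np.float64(26.67)}
 shift m [0.0583 0.0003 0.0011] rotvec [-0.1  -0.09  0.04]
```

carry_out(commands=[0.01,0,0,0,0,0,1,0.025,0,0,0,0,0,1,0.04,0,0,0,0,0,1,0.05,0,0,0,0,0,1,0.056,0,0,0,0,0,1,0.0585,0,0,0,0,0,1,0.0585,0,0,0,0,0,1])

```text
time: 20.95
tool_pos: [473.1, -155.8, 54.5]
tcp_rot: [-149.7, 89.9, -149.8]
ft_force: [-0.7, -0.0, -0.3]
finger_gap: 26.5
```

```bash
python3 - <<'E'
from h import *
st(); p,d,c=snap('side','s6'); cv2.imwrite('pics/s6.png',cv2.resize(p[230:330,190:300,::-1],(660,600)))
E
```

```text
{'time': np.float64(20.95), 'tool_pos': array([ 473.08, -155.84,   54.55]), 'tcp_rot': array([-149.66,   89.9 , -149.76]), 'ft_force': array([-0.67, -0.02, -0.31]), 'finger_gap': np.float64(26.54)}
```

View pics/s6.png

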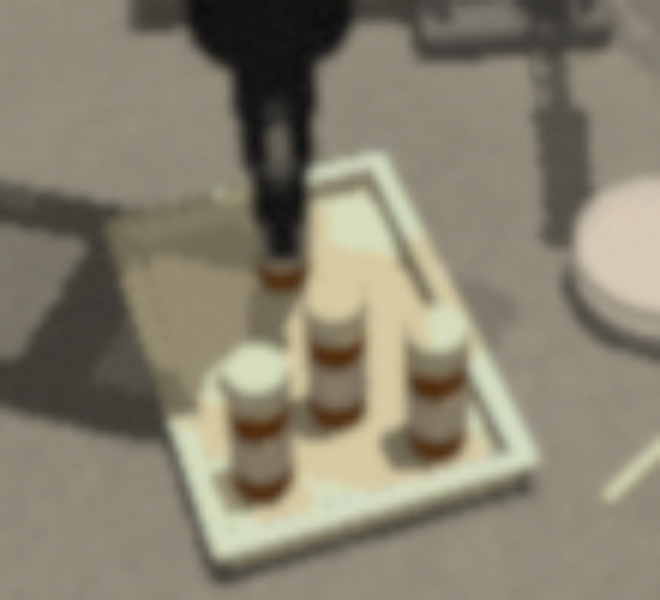

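The held vial's amber lower end is at (282,275), inside the free half, and the three finished vials stand undisturbed. Lowering the last millimetre, releasing and rising.

carry_out(commands=[0.001,0,0,0,0,0,1,0.0015,0,0,0,0,0,1,0.001,0,0,0,0,0,0.2,0.001,0,0,0,0,0,0,0.001,0,0,0,0,0,0,0,0,0,0,0,0,0,-0.03,0,0,0,0,0,0,-0.07,0,0,0,0,0,0,-0.12,0,0,0,0,0,0,-0.16,0,-0.02,0,0,0,0,-0.18,0,-0.05,0,0,0,0,-0.18,0,-0.06,0,0,0,0])

```text
time: 22.5
tool_pos: [413.6, -156.1, 236.8]
tcp_rot: [-49.4, 89.8, -49.5]
ft_force: [0.7, 0.6, -0.9]
finger_gap: 42.9
```

```bash
python3 - <<'E'
from h import *
st(); p,d,c=snap('wrist','w7'); K,E=c['mtx'],c['extrinsics']; W=cloud(d,K,E); z=W[...,2]
n,l,s,cc=cv2.connectedComponentsWithStats(((z>66)&(z<84)&(W[...,1]<-100)).astype(np.uint8))
for i in range(1,n):
    if s[i,4]>40: w=W[l==i]; print(cc[i].round(0),s[i,4],np.nanmedian(w,0).round(1))
p2,d2,c2=snap('top','t7'); W=cloud(d2,c2['mtx'],c2['extrinsics'])
z=W[...,2]; m=(z>262)&(p2.max(2)<60); m[:,:255]=0; m[160:]=0; m[:,310:]=0; print('grip',np.nanmean(W[m],0).round(1))
m=(z>76)&(z<92)&(abs(W[...,0]-440)<15)&(abs(W[...,1]-73)<15); print('post',np.nanmedian(W[m],0).round(1))
p0=load('top')[0]; diff=np.abs(p2.astype(int)-p0).max(2)
a=np.hstack([cv2.resize(p[:,:,::-1],(400,300)),cv2.resize(p2[110:290,:,::-1][:, 120:420],(400,300))]); cv2.imwrite('pics/end.png',a)
E
```

```text
{'time': np.float64(22.5), 'tool_pos': array([ 413.56, -156.14,  236.8 ]), 'tcp_rot': array([-49.35,  89.78, -49.49]), 'ft_force': array([ 0.69,  0.58, -0.88]), 'finger_gap': np.float64(42.94)}
[122. 226.] 783 [ 456.2 -275.6   75.1]
[254. 241.] 721 [ 471.6 -155.2   75. ]
[161. 259.] 478 [ 488.8 -243.3   75.1]
[140. 291.] 104 [ 525.2 -266.6   74.2]
grip [672.2 -80.5 307.9]
post [439.5  73.1  84.4]
```

View pics/end.png

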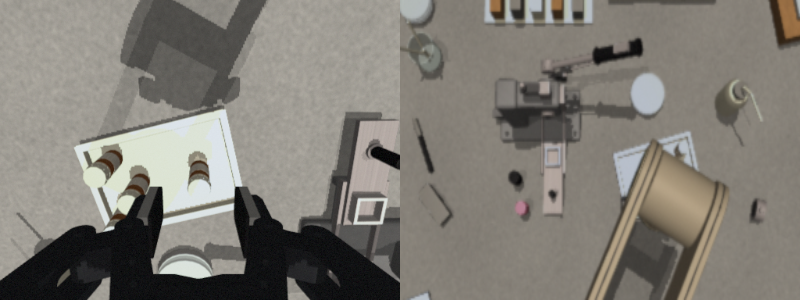

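The vial stands upright in the free half of the tray (cap top at 75 mm, about (472,-155)). The other vials are upright, the nest is empty and out, and the lever is up. Handing in.

```bash
python3 -c "
from bench import order; print(order.hand_in())"
```

```text
the job is handed in; nothing more can be done
None
```

The vial is capped and stands upright in the free half of the tray, and the job is handed in. I pushed the slide in by its post, pressed the button and swung the lever to its lower stop. After the lever rose by itself, I drew the slide out and moved the vial to the tray. The arm's clock read about 22.5 s when I handed in.

**Last checks:**
- **Cap:** its top went from 110 to 105 mm while in the nest, so it is home.
- **Lever:** the grip is within 0.5 mm of where it started. I judged the latch and button from this position and did not measure the button itself.
- **Slide:** it moved 92 mm in and 92 mm out, against a stop each time. The post now measures where it did at the start.
- **Vial:** its cap top is at 75 mm, as expected for a vial on the tray floor, about 51 mm from the tray's centre in the free half. The gripper is clear of it.
- **Other things:** the finished vials are upright. The last wrist reading differs by 3 to 13 mm from the first top-camera one. The larger values are for vials partly hidden by the fingers, and nothing came near them. In the last top view the other bench items look undisturbed; I did not measure them.

**Possible concern:** at the lever's lower stop the fingertips pressed with about 40 N along the tool (45 N in all). That is well under the 120 N wrist limit. The 40 N limit is stated for the arm and the gripper's body, so I took it not to apply to the fingertips.

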